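# Pack the cutter-grinder accessory carton

## Task

Pack the green collet case and the white-and-blue wheel box into the cardboard carton beside the tin that is already in it, so that all three stand upright and flat on the carton's floor. Leave the orange case where it is.

Things in the scene. Friction and masses are not known exactly. Their poses are not given: they have to be found in the camera images.
- carton: open, shallow cardboard carton, fixed to the table; outside 95 (x) x 275 (y) x 45 mm high, walls and floor 5 mm thick, so inside 85 x 265 mm and 40 mm deep. Origin: centre of its underside, on the table; y along its length, z up. The inner floor is 5 mm above the origin. There is just one row of room: the case has to lie lengthwise, its y along the carton's y.
- tin: round steel tin with a red lid, 60 mm diameter, 70 mm high, already standing in the carton near its +y end (its centre about 97 mm from the carton's centre), loose. Origin: centre of its underside, z up. It may be nudged but must stay standing in the carton.
- collet_case: green moulded case with steel clasps, a closed solid box 55 (x) x 110 (y) x 80 mm high, about 0.45 kg, standing on the table outside the carton. Origin: centre of its underside; z up. Grasp it across its 55 mm x width from above, in its upper 30 mm, so that the fingers stay above the carton's rim. Either way round will do.
- wheel_box: white box with a blue band and a reddish wheel printed on its top, a closed solid box 55 (x) x 50 (y) x 80 mm high, about 0.25 kg, standing on the table outside the carton. Origin: centre of its underside; z up. Grasp it like the case, across x; either way round will do.
- driver_case: orange moulded case with steel clasps, 55 (x) x 90 (y) x 70 mm high, loose on the table: not part of the set, leave it. Origin: centre of its underside; z up. The green case, the white box and this one swap places from start to start. Besides these there are only low things (25 mm at most) lying to the robot's right, beyond them.
Not all that is in view belongs to the job. Of the things that look like the collet_case, take the one that is nearest to the robot's base at the start.

How it is judged:
At the end, for the whole second after the job is handed in: The green case, the white-and-blue box and the tin all stand in the carton at rest, upright within 0.1 rad, their undersides on its floor (within about 7 mm), their centres inside its walls (within 28 mm of its long midline) (x of collet_case in the frame of carton between -0.028 and 0.028 m and y of collet_case in the frame of carton between -0.09 and 0.09 m and z of collet_case in the frame of carton between -0.001 and 0.012 m and angle between each of collet_case, wheel_box, tin's own z axis and vertical below 0.1 rad and linear speed of each of collet_case, wheel_box, tin below 0.02 m/s and x of wheel_box in the frame of carton between -0.028 and 0.028 m and y of wheel_box in the frame of carton between -0.12 and 0.12 m and z of wheel_box in the frame of carton between -0.001 and 0.012 m and x of tin in the frame of carton between -0.028 and 0.028 m and y of tin in the frame of carton between -0.12 and 0.12 m and z of tin in the frame of carton between -0.001 and 0.012 m); the robot touches nothing.
It fails at once if the orange case is moved more than 30 mm or tipped (distance of driver_case from where it was at the start of the episode above 0.03 m or angle between driver_case's own z axis and vertical above 0.3 rad).
It also fails if it takes over 59 s, if anything falls off the work surface, if the arm or the gripper's body presses on something with over 40 N, if the wrist force passes 120 N, or if a joint passes its speed limit or range.

## Robot

A 6-joint arm with a two-finger parallel gripper is mounted at the origin on the work surface. World frame = base frame: x ahead of the robot, y to its left, z up, the work surface at z = 0. Lengths are in m, angles in rad, forces in N, time in s.
With the tool pointing down it reaches from about 0.25 to 0.85 m from the base axis. Payload 12.5 kg.
Tool frame: the origin (TCP) lies midway between the tips of the shut fingers; the grasp point (between the pads) lies 19 mm behind it; z points along the fingers, x is the direction in which the jaws open and shut, and the axes are right-handed (so a half turn about z gives the same grasp; the last joint's range is limited). The gripper opens to 93 mm and grips with 3 to 60 N. Pads are 15 mm wide; open, the fingers measure 128 mm over their backs; the gripper's body (75 mm by 188 mm) begins 65 mm behind the grasp point.
Start: joints at [1.04, 0.351, 1.652, -0, 1.139, -0.085], TCP at [0.237, 0.496, 0.219] pointing down, gripper open.
Joint ranges: [-2.75, 2.75], [-0.79, 2.1], [0.01, 2.65], [-1.57, 4.71], [0.07, 3.14], [-2.87, 2.87]. Speed limits (rad/s): [2.22, 2.22, 2.79, 3.14, 3.14, 3.14].

## Interface

Orientations are given as a rotation vector (axis times angle).
In Python, from cell import env gives the robot as it stands.
- The arm moves only by the tool servo_tool, never from a script. Its argument "steps" is a list of rows, each an object with "grip": the closure, from -1 (fully open) to 1 (shut), so that 0 is half open; "slide": the shift along the tool's x, y, z scaled (see below), a list of three; "twist": the turn about the tool's z scaled (see below). In form: [{"grip": grip, "slide": [x, y, z], "twist": twist}, ...]. A call has 1 to 8 rows; each row is the pose to reach, as a shift and turn from the pose commanded when the call began, along the tool's axes at that moment, turning the shorter way round; what a row does not reach only later rows make up. The controller multiplies each number of a shift by 25 cm and each number of a turn by 2 pi rad. A row lasts 1/8 s, in which the tool goes at most 62.5 mm and 10.7 degrees, less where a joint would pass 70% of its speed; a pose out of reach is approached as far as the arm can. A call with a number of a shift or a turn outside -1 to 1 is refused whole. A call with a gripper value outside its range is refused whole. The fingers move at their own pace and stop on an object; "squeeze" is the grip in N (left out, the last holds). Time passes only in rows, so rows that repeat a pose let the fingers close. It gives the time, the measured TCP pose, the force and the opening at its end, in the units of the state.
- env.sense(): the state, without advancing time (a new reading comes with each control period).
- env.snapshot(name): name is "side" or "top" or "wrist"; returns a dict with "pixels" (420x560x3 uint8, blue, green, red), "fx", "fy", "cx", "cy" (pixels), "rvec" (rotation vector, rad) and "tvec" (3), from world to camera coordinates, as OpenCV has them; the wrist camera has in their place "tool_from_camera" (4x4, takes a point from camera to tool coordinates, whose origin is the TCP and whose axes are the tool frame's). Camera axes: x right, y down, z forward; pixel columns grow to the right and rows downward; lengths in m; the calibration is good to about 2 mm. A picture is of the moment at which its call begins: read the wrist's pose just before it. There is no depth.
- env.job_done(): hands the job in, once; it reports no verdict.
The state is a dict: "t": time; "joint_pos": joint angles; "dq": joint speeds; "tau": joint torques, N m; "tcp_pos": TCP position; "tool_rot": TCP orientation; "ft_force": force on the tool from outside, world axes, zero at the start; "moment": the same for the moment, N m; "gripper_width": finger opening in m.
Only numpy, scipy, OpenCV 4.12 (cv2) and the standard library are available. Lean on these libraries where they do the work, as an engineer would, in place of code of your own. Each camera call takes 0.05 s, during which the arm holds its last target. There are 200 camera calls.

## Working session

There is one attempt and no reset: what is moved stays moved. The work goes in short steps, Python scripts to look and compute and a tool call to move; the robot and the scene stay as the last step left them, time stands still between calls to the robot, and variables do not carry over. Pictures are saved under pics/ and viewed, about 8 in all and at most 12, crops included, and the job is handed in when it is done.

Besides the shell and the picture viewer there is one more tool, called after "Call:" by a JSON object that holds its "method" and its "body". servo_tool: Moves the arm, as the interface text tells. Shifts and turns lie within -1 to 1; 1 stands for 25 cm of shift or 2 pi rad of turn. Its arguments: {"type":"object","properties":{"steps":{"type":"array"},"squeeze":{"type":"number"}},"required":["steps"]}

```bash
mkdir -p pics
cat > h.py <<'E'
import numpy as np, cv2
from cell import env
def snap(n,f=None):
    s=env.snapshot(n)
    if f: cv2.imwrite('pics/'+f,s['pixels'])
    return s
def ray(s,u,v,z,T=None):
    "pixel -> world point at height z"
    d=np.array([(u-s['cx'])/s['fx'],(v-s['cy'])/s['fy'],1.])
    if T is None:
        R=cv2.Rodrigues(np.array(s['rvec'],float))[0]; o=-R.T@np.array(s['tvec']); d=R.T@d
    else: o=T[:3,3]; d=T[:3,:3]@d
    return o+d*(z-o[2])/d[2]
def wristT(st,s):
    T=np.eye(4); T[:3,:3]=cv2.Rodrigues(np.array(st['tool_rot'],float))[0]; T[:3,3]=st['tcp_pos']
    return T@np.array(s['tool_from_camera'])
E
python3 - <<'E'
from h import *
import pickle
st=env.sense();print(st)
print(cv2.Rodrigues(np.array(st['tool_rot'],float))[0].round(3))
d={n:snap(n,n+'0.png') for n in('top','side')}
pickle.dump(d,open('s0.pkl','wb'))
print({k:v for k,v in d['top'].items() if k!='pixels'})
E
```

```text
{'t': 0.0, 'joint_pos': array([ 1.04037981e+00,  3.51208730e-01,  1.65244192e+00,  4.77264541e-06,
        1.13910197e+00, -8.46000802e-02]), 'dq': array([ 1.30538162e-03, -4.68728877e-04, -5.20636349e-04, -1.24801212e-04,
       -8.02871292e-04,  3.80869798e-05]), 'tau': array([-2.11901213e-03, -4.97315776e+01, -2.85261190e+01,  6.96673966e-02,
        2.57042062e-02, -1.66742630e-04]), 'tcp_pos': array([0.23695341, 0.49594782, 0.21810972]), 'tool_rot': array([ 2.65712033e+00,  1.67510772e+00, -1.62080235e-03]), 'ft_force': array([-0.59100975, -0.26315189, -1.06554138]), 'moment': array([ 0.03052709, -0.04293986, -0.03290572]), 'gripper_width': 0.09282532862112465}
[[ 0.431  0.902 -0.001]
 [ 0.902 -0.431 -0.001]
 [-0.001 -0.    -1.   ]]
{'fx': 411.7720488926073, 'fy': 411.7720488926073, 'cx': 286.88351335245056, 'cy': 202.0461327098508, 'rvec': array([ 2.14364762, -2.09446741,  0.21726386]), 'tvec': array([-0.0855983 ,  0.5865988 ,  0.96055104])}
```

View pics/top0.png

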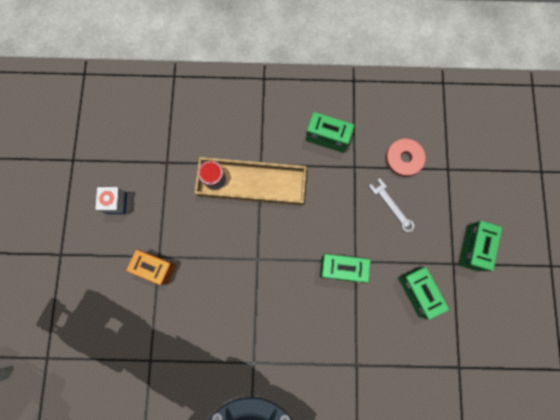

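View pics/side0.png

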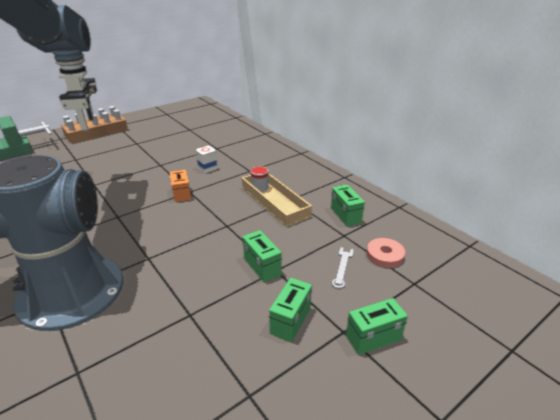

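The top view shows the carton at (250,181) with the tin at (211,173), the white box at (107,199) and the orange case at (149,267). Four green things could be the collet case: (346,268), (426,293), (487,245) and (330,130). I'll compute each one's distance from the base and crop the nearest one closely.

```bash
cat > m.py <<'E'
from h import *
import pickle
d=pickle.load(open('s0.pkl','rb'));s=d['top'];im=s['pixels']
hsv=cv2.cvtColor(im,cv2.COLOR_BGR2HSV)
def rects(mask,z,name,amin=60):
    n,l,st,c=cv2.connectedComponentsWithStats(mask.astype(np.uint8))
    for i in range(1,n):
        if st[i,4]<amin: continue
        p=np.argwhere(l==i)[:,::-1].astype(float)
        h=cv2.convexHull(p.astype(np.float32))[:,0]
        w=np.array([ray(s,u,v,z)[:2] for u,v in h],np.float32)
        (cx,cy),(a,b),_=r=cv2.minAreaRect(w); bx=cv2.boxPoints(r)
        e=max((bx[1]-bx[0],bx[2]-bx[1]),key=np.linalg.norm)
        print(name,c[i].round(1),st[i,4],'ctr',np.round((cx,cy),4),'size',np.round((a,b),3),'long deg',round(np.degrees(np.arctan2(e[1],e[0]))%180,1),'dist',round(float(np.hypot(cx,cy)),3))
H,S,V=hsv[...,0],hsv[...,1],hsv[...,2]
g=(H>45)&(H<80)&(S>120)
print('V hist',np.histogram(V[g],bins=10))
k=np.ones((3,3),np.uint8)
rects(cv2.morphologyEx((g&(V>135)).astype(np.uint8),cv2.MORPH_CLOSE,k),.08,'green')
rects((H>5)&(H<16)&(S>190)&(V>150),.07,'orange')
rects((S<60)&(V>190),.08,'white')
rects(((H<4)|(H>176))&(S>180)&(V>120),.07,'red')
rects((H>12)&(H<26)&(S>80)&(V>90),.045,'carton',300)
c=[cv2.resize(im[y-40:y+40,x-50:x+50],None,fx=4,fy=4,interpolation=cv2.INTER_CUBIC) for x,y in((346,268),(426,293),(115,205),(250,181))]
cv2.imwrite('pics/crop.png',np.vstack([np.hstack(c[:2]),np.hstack(c[2:])])[:600])
E
python3 m.py
```

```text
V hist (array([ 574,  266,  139,  148,  165,  229,  340,  674, 1436,  635]), array([ 39. ,  57.6,  76.2,  94.8, 113.4, 132. , 150.6, 169.2, 187.8,
       206.4, 225. ]))
green [330.4 127.6] 755 ctr [ 0.7783 -0.1769] size [0.108 0.052] long deg 73.0 dist 0.798
green [485.8 245.7] 872 ctr [ 0.4908 -0.5489] size [0.053 0.108] long deg 164.3 dist 0.736
green [346.  267.8] 922 ctr [ 0.4303 -0.2135] size [0.108 0.055] long deg 84.6 dist 0.48
green [426.8 292.7] 945 ctr [ 0.3771 -0.4023] size [0.107 0.053] long deg 26.8 dist 0.551
white [135.2  21.6] 2270 ctr [1.0565 0.3491] size [0.337 0.136] long deg 84.8 dist 1.113
white [271.1   4.8] 74 ctr [ 1.1219 -0.0176] size [0.023 0.029] long deg 169.3 dist 1.122
white [394.   26.6] 1686 ctr [ 1.0761 -0.3348] size [0.229 0.117] long deg 65.2 dist 1.127
white [535.7  11.6] 61 ctr [ 1.1206 -0.7287] size [0.02  0.032] long deg 162.5 dist 1.337
white [57.2 18.9] 151 ctr [1.0642 0.5467] size [0.041 0.05 ] long deg 113.0 dist 1.196
white [276.1  21.3] 67 ctr [ 1.0736 -0.0311] size [0.045 0.021] long deg 19.7 dist 1.074
white [446.9  33.1] 410 ctr [ 1.05
[... 509 characters left out ...]
 [145.5  49. ] 62 ctr [0.9869 0.3081] size [0.038 0.021] long deg 5.1 dist 1.034
white [198.   54.8] 130 ctr [0.9738 0.1708] size [0.032 0.042] long deg 91.5 dist 0.989
white [470.6  61.8] 115 ctr [ 0.9706 -0.5441] size [0.035 0.034] long deg 73.5 dist 1.113
white [390.2 202.6] 274 ctr [ 0.5854 -0.321 ] size [0.126 0.03 ] long deg 32.7 dist 0.668
white [106.3 198.5] 273 ctr [0.5838 0.3655] size [0.054 0.049] long deg 1.4 dist 0.689
red [209.9 172. ] 255 ctr [0.6578 0.1205] size [0.044 0.042] long deg 46.5 dist 0.669
carton [258.1 181.6] 3363 ctr [0.6456 0.0216] size [0.278 0.102] long deg 86.5 dist 0.646
carton [148.1 266.8] 913 ctr [0.4238 0.2614] size [0.097 0.06 ] long deg 69.0 dist 0.498
```

View pics/crop.png

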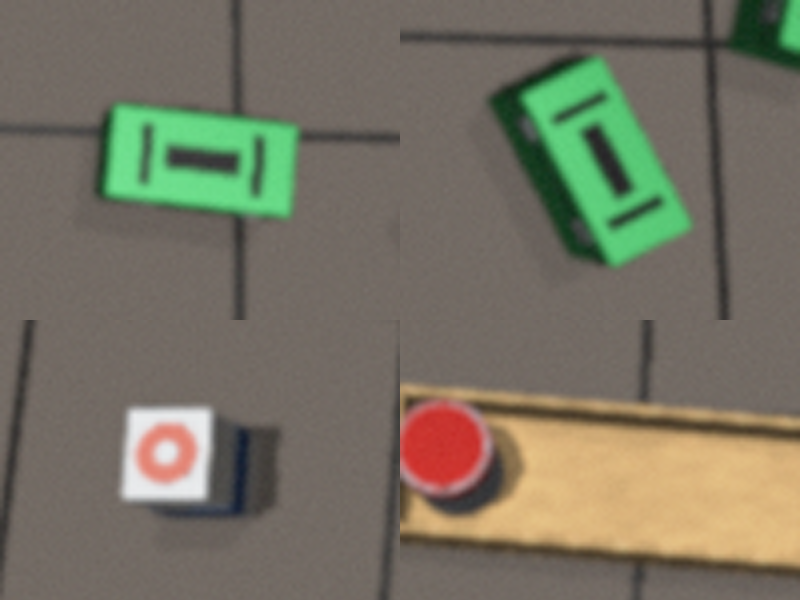

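The crop confirms the nearest green case, at pixel (346,268): 0.48 m from the base, 108×55 mm top at 80 mm height. The white box at (107,199) measures 54×49 mm. I'll take the white box first, since it is closer to the arm.

```bash
cat >> h.py <<'E'
def go(x,y,z,yaw):
    "print the slide/twist from the present pose to x,y,z with tool x along yaw deg (mod 180)"
    st=env.sense(); R=cv2.Rodrigues(np.array(st['tool_rot'],float))[0]
    c=np.degrees(np.arctan2(R[1,0],R[0,0])); dy=(yaw-c+90)%180-90
    print('t',round(st['t'],2),'tcp',st['tcp_pos'].round(4),'yaw',round(c,2),'slide',(R.T@(np.array([x,y,z])-st['tcp_pos'])/.25).round(4),'twist',round(-dy/360,4))
E
python3 -c "
from h import *
go(.584,.3655,.25,1.4)"
```

```text
t 0.1 tcp [0.237  0.496  0.2181] yaw 64.46 slide [ 0.1275  1.4774 -0.1277] twist 0.1752
```

Call:
{"method": "servo_tool", "body": {"steps": [{"grip": -1, "slide": [0.07, 0.8, -0.13], "twist": 0}, {"grip": -1, "slide": [0.07, 0.8, -0.13], "twist": 0}, {"grip": -1, "slide": [0.07, 0.8, -0.13], "twist": 0}, {"grip": -1, "slide": [0.07, 0.8, -0.13], "twist": 0}]}}

```text
t: 0.6
tcp_pos: [0.4278, 0.4243, 0.2512]
tool_rot: [2.66, 1.671, 0.001]
ft_force: [-0.4, -0.4, 0.2]
gripper_width: 0.0924
```

```bash
python3 -c "
from h import *
go(.564,.3655,.25,1.4)"
```

```text
t 0.6 tcp [0.4278 0.4243 0.2512] yaw 64.28 slide [0.0245 0.5929 0.0049] twist 0.1747
```

Call:
{"method": "servo_tool", "body": {"steps": [{"grip": -1, "slide": [0.02, 0.59, 0], "twist": 0.175}, {"grip": -1, "slide": [0.02, 0.59, 0], "twist": 0.175}, {"grip": -1, "slide": [0.02, 0.59, 0], "twist": 0.175}, {"grip": -1, "slide": [0.02, 0.59, 0], "twist": 0.175}, {"grip": -1, "slide": [0.02, 0.59, 0], "twist": 0.175}, {"grip": -1, "slide": [0.02, 0.59, 0], "twist": 0.175}, {"grip": -1, "slide": [0.02, 0.59, 0], "twist": 0.175}, {"grip": -1, "slide": [0.02, 0.59, 0], "twist": 0.175}]}}

```text
t: 1.6
tcp_pos: [0.5599, 0.367, 0.2509]
tool_rot: [3.141, 0.046, -0.001]
ft_force: [0.4, 0.5, 0.2]
gripper_width: 0.0933
```

Run:
```python
from h import *
import pickle
st=env.sense(); s=snap('wrist','w1.png'); pickle.dump((st,s),open('w1.pkl','wb'))
T=wristT(st,s); print(T.round(3), st['tcp_pos'], s['fx'])
```

```text
[[ 1.     0.029  0.008  0.556]
 [ 0.03  -0.959 -0.281  0.446]
 [-0.001  0.281 -0.96   0.417]
 [ 0.     0.     0.     1.   ]] [0.55990985 0.36704314 0.25091189] 317.44857248611663
```

View pics/w1.png

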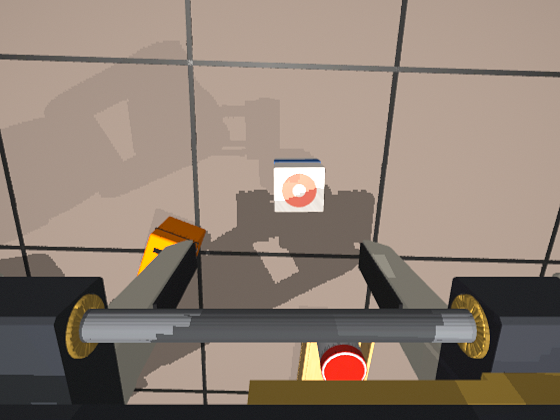

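The wrist view shows the white top between about (274,167) and (325,212), with the orange case to the left at (170,250) and the tin below at (344,370). I'll measure the white top.

Run:
```python
from h import *
import pickle
st,s=pickle.load(open('w1.pkl','rb'));T=wristT(st,s);im=s['pixels'][150:225,260:340]
h=cv2.cvtColor(im,cv2.COLOR_BGR2HSV)
m=((h[...,2]>225)&(h[...,1]<25))|((h[...,1]>90)&((h[...,0]<14)|(h[...,0]>172))&(h[...,2]>150))
n,l,q,c=cv2.connectedComponentsWithStats(m.astype(np.uint8));i=1+q[1:,4].argmax();print(q[i]+[260,150,0,0,0])
p=np.argwhere(l==i)[:,::-1]+[260,150]
h=cv2.convexHull(p.astype(np.float32))[:,0]
w=np.array([ray(s,u,v,.08,T)[:2] for u,v in h],np.float32)
r=cv2.minAreaRect(w);print(r)
go(*r[0],.065,1.4)
```

```text
[ 274  167   51   45 1783]
((0.5820215344429016, 0.36573684215545654), (0.05425058305263519, 0.04921229928731918), 1.750174641609192)
t 1.65 tcp [0.56  0.367 0.251] yaw 1.65 slide [0.0881 0.0074 0.7438] twist 0.0007
```

Call:
{"method": "servo_tool", "body": {"steps": [{"grip": -1, "slide": [0.088, 0.007, 0.3], "twist": 0}, {"grip": -1, "slide": [0.088, 0.007, 0.5], "twist": 0}, {"grip": -1, "slide": [0.088, 0.007, 0.65], "twist": 0}, {"grip": -1, "slide": [0.088, 0.007, 0.75], "twist": 0}, {"grip": -1, "slide": [0.088, 0.007, 0.782], "twist": 0}, {"grip": -1, "slide": [0.088, 0.007, 0.782], "twist": 0}, {"grip": -1, "slide": [0.088, 0.007, 0.782], "twist": 0}]}}

```text
t: 2.52
tcp_pos: [0.583, 0.3659, 0.0571]
tool_rot: [-3.14, -0.041, -0.003]
ft_force: [0.3, -0.4, 0.9]
gripper_width: 0.0929
```

Call:
{"method": "servo_tool", "body": {"steps": [{"grip": 1, "slide": [0, 0, 0], "twist": 0}, {"grip": 1, "slide": [0, 0, 0], "twist": 0}, {"grip": 1, "slide": [0, 0, 0], "twist": 0}, {"grip": 1, "slide": [0, 0, 0], "twist": 0}, {"grip": 1, "slide": [0, 0, 0], "twist": 0}, {"grip": 1, "slide": [0, 0, 0], "twist": 0}], "squeeze": 30}}

```text
t: 3.28
tcp_pos: [0.5825, 0.3655, 0.0557]
tool_rot: [-3.141, -0.04, -0.0]
ft_force: [0.8, 0.3, -0.0]
gripper_width: 0.0547
```

Call:
{"method": "servo_tool", "body": {"steps": [{"grip": 1, "slide": [0, 0, -0.1], "twist": 0}, {"grip": 1, "slide": [0, 0, -0.25], "twist": 0}, {"grip": 1, "slide": [0, 0, -0.4], "twist": 0}, {"grip": 1, "slide": [0, 0, -0.55], "twist": 0}, {"grip": 1, "slide": [0, 0, -0.7], "twist": 0}, {"grip": 1, "slide": [0, 0, -0.7], "twist": 0}]}}

```text
t: 4.03
tcp_pos: [0.5832, 0.366, 0.2331]
tool_rot: [-3.139, -0.04, -0.006]
ft_force: [0.2, -0.2, -3.6]
gripper_width: 0.0548
```

Run:
```python
from h import *
d=snap('top','t1.png'); 
# carton rim fit: crop for viewing, from the first picture and now
im=d['pixels'][140:230,170:330]; cv2.imwrite('pics/t1c.png',cv2.resize(im,None,fx=5,fy=5,interpolation=cv2.INTER_CUBIC))
st=env.sense();print(st['tcp_pos'],st['gripper_width'],st['ft_force'])
```

```text
[0.58238008 0.36554874 0.23059039] 0.054756216583358885 [-0.25107861  0.12422959 -2.9278666 ]
```

View pics/t1c.png

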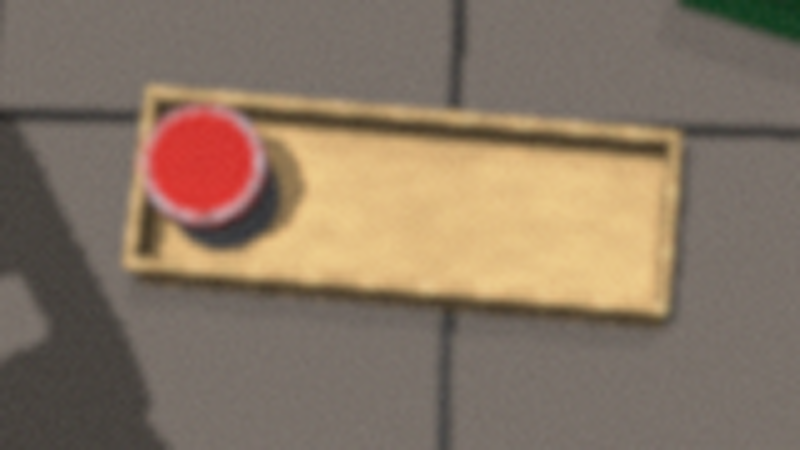

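The crop shows the carton's outer rim corners at about (146,86), (683,128), (668,320) and (124,270). The lid is centred at about (205,165) with a radius of about 60.

```bash
cat > c.py <<'E'
from h import *
import pickle
s=pickle.load(open('s0.pkl','rb'))['top']
f=lambda x,y,z: ray(s,170+(x+.5)/5-.5,140+(y+.5)/5-.5,z)[:2]
P=np.array([f(*q,.045) for q in((146,86),(683,128),(668,320),(124,270))])
C=P.mean(0); L=(P[0]+P[3]-P[1]-P[2])/2; W=(P[0]+P[1]-P[2]-P[3])/2
print('C',C,'L',np.linalg.norm(L),'ang',np.degrees(np.arctan2(L[1],L[0])),'W',np.linalg.norm(W),np.degrees(np.arctan2(W[1],W[0])))
a=np.arctan2(L[1],L[0]); u=L/np.linalg.norm(L); v=np.array([u[1],-u[0]])
t=f(205,165,.075); print('tin',t,'carton xy',(t-C)@v,(t-C)@u,'r',np.linalg.norm(f(265,165,.075)-t))
for n,y in(('box',.0285),('case',-.0645)): print(n,(C+u*y).round(4))
E
python3 c.py; python3 -c "
from h import *
go(.647,.05,.2306,-3.5)"
```

```text
C [0.64701992 0.02128754] L 0.2753712522666576 ang 86.39388378948632 W 0.09865506195959002 -3.2005466540971397
tin [0.65476042 0.11794284] carton xy 0.0016458405594368727 0.09695078763475849 r 0.02957589970785706
box [0.6488 0.0497]
case [ 0.643  -0.0431]
t 4.08 tcp [0.5824 0.3655 0.2306] yaw 1.46 slide [ 2.2620e-01  1.2684e+00 -3.0000e-04] twist 0.0138
```

Call:
{"method": "servo_tool", "body": {"steps": [{"grip": 1, "slide": [0.03, 0.15, 0], "twist": 0}, {"grip": 1, "slide": [0.06, 0.33, 0], "twist": 0}, {"grip": 1, "slide": [0.09, 0.5, 0], "twist": 0}, {"grip": 1, "slide": [0.12, 0.67, 0], "twist": 0}]}}

```text
t: 4.58
tcp_pos: [0.6158, 0.1972, 0.228]
tool_rot: [3.14, 0.04, -0.006]
ft_force: [0.6, 1.2, -2.4]
gripper_width: 0.055
```

Call:
{"method": "servo_tool", "body": {"steps": [{"grip": 1, "slide": [0.03, 0.18, 0], "twist": 0.005}, {"grip": 1, "slide": [0.06, 0.35, 0], "twist": 0.01}, {"grip": 1, "slide": [0.09, 0.5, 0], "twist": 0.014}, {"grip": 1, "slide": [0.113, 0.6, 0], "twist": 0.014}, {"grip": 1, "slide": [0.113, 0.6, 0], "twist": 0.014}, {"grip": 1, "slide": [0.113, 0.6, 0], "twist": 0.014}]}}

```text
t: 5.32
tcp_pos: [0.648, 0.0503, 0.2291]
tool_rot: [-3.14, 0.098, 0.004]
ft_force: [0.4, 1.5, -3.6]
gripper_width: 0.0547
```

```bash
python3 -c "
from h import *
go(.6488,.0497,.062,-3.6)"
```

```text
t 5.33 tcp [0.648  0.0503 0.2291] yaw -3.57 slide [0.0048 0.0022 0.6685] twist 0.0001
```

Call:
{"method": "servo_tool", "body": {"steps": [{"grip": 1, "slide": [0.003, 0.002, 0.17], "twist": 0}, {"grip": 1, "slide": [0.003, 0.002, 0.34], "twist": 0}, {"grip": 1, "slide": [0.003, 0.002, 0.5], "twist": 0}, {"grip": 1, "slide": [0.003, 0.002, 0.6], "twist": 0}, {"grip": 1, "slide": [0.003, 0.002, 0.645], "twist": 0}, {"grip": 1, "slide": [0.003, 0.002, 0.66], "twist": 0}, {"grip": 1, "slide": [0.003, 0.002, 0.666], "twist": 0}, {"grip": 1, "slide": [0.003, 0.002, 0.67], "twist": 0}]}}

```text
t: 6.32
tcp_pos: [0.6499, 0.0491, 0.064]
tool_rot: [-3.14, 0.098, -0.002]
ft_force: [0.7, 0.5, -1.4]
gripper_width: 0.0549
```

Call:
{"method": "servo_tool", "body": {"steps": [{"grip": 1, "slide": [0, 0, 0.002], "twist": 0}, {"grip": 1, "slide": [0, 0, 0.004], "twist": 0}, {"grip": 1, "slide": [0, 0, 0.004], "twist": 0}]}}

```text
t: 6.7
tcp_pos: [0.6495, 0.049, 0.0622]
tool_rot: [3.14, -0.098, 0.0]
ft_force: [0.8, 0.2, -2.5]
gripper_width: 0.0546
```

Call:
{"method": "servo_tool", "body": {"steps": [{"grip": 1, "slide": [0, 0, 0.003], "twist": 0}, {"grip": 1, "slide": [0, 0, 0.006], "twist": 0}, {"grip": 1, "slide": [0, 0, 0.006], "twist": 0}]}}

```text
t: 7.08
tcp_pos: [0.6494, 0.0491, 0.0607]
tool_rot: [3.14, -0.098, 0.0]
ft_force: [-0.2, 0.3, -1.2]
gripper_width: 0.0547
```

Call:
{"method": "servo_tool", "body": {"steps": [{"grip": 1, "slide": [0, 0, 0.004], "twist": 0}, {"grip": -0.3, "slide": [0, 0, 0.004], "twist": 0}, {"grip": -1, "slide": [0, 0, 0.004], "twist": 0}, {"grip": -1, "slide": [0, 0, 0.004], "twist": 0}, {"grip": -1, "slide": [0, 0, 0.004], "twist": 0}]}}

```text
t: 7.7
tcp_pos: [0.6494, 0.0491, 0.0596]
tool_rot: [3.14, -0.098, -0.0]
ft_force: [-0.2, -0.0, 0.3]
gripper_width: 0.0858
```

Call:
{"method": "servo_tool", "body": {"steps": [{"grip": -1, "slide": [0, 0, -0.1], "twist": 0}, {"grip": -1, "slide": [0, 0, -0.3], "twist": 0}, {"grip": -1, "slide": [0, 0, -0.5], "twist": 0}, {"grip": -1, "slide": [0, 0, -0.68], "twist": 0}, {"grip": -1, "slide": [0, 0, -0.68], "twist": 0}]}}

```text
t: 8.32
tcp_pos: [0.6509, 0.0491, 0.2336]
tool_rot: [-3.14, 0.098, -0.01]
ft_force: [0.4, -0.7, -1.0]
gripper_width: 0.0929
```

```bash
python3 -c "
from h import *
go(.430,-.2135,.23,-5.4)"
```

```text
t 8.32 tcp [0.6509 0.0491 0.2336] yaw -3.58 slide [-0.8165  1.1035  0.0084] twist 0.0051
```

Call:
{"method": "servo_tool", "body": {"steps": [{"grip": -1, "slide": [-0.4, 0.55, 0], "twist": 0}, {"grip": -1, "slide": [-0.4, 0.55, 0], "twist": 0}, {"grip": -1, "slide": [-0.4, 0.55, 0], "twist": 0}, {"grip": -1, "slide": [-0.4, 0.55, 0], "twist": 0}]}}

```text
t: 8.82
tcp_pos: [0.5393, -0.0836, 0.2289]
tool_rot: [-3.14, 0.103, 0.002]
ft_force: [0.8, -0.2, -1.0]
gripper_width: 0.0931
```

Call:
{"method": "servo_tool", "body": {"steps": [{"grip": -1, "slide": [-0.41, 0.55, 0], "twist": 0.005}, {"grip": -1, "slide": [-0.41, 0.55, 0], "twist": 0.005}, {"grip": -1, "slide": [-0.41, 0.55, 0], "twist": 0.005}, {"grip": -1, "slide": [-0.41, 0.55, 0], "twist": 0.005}, {"grip": -1, "slide": [-0.41, 0.55, 0], "twist": 0.005}, {"grip": -1, "slide": [-0.41, 0.55, 0], "twist": 0.005}]}}

```text
t: 9.57
tcp_pos: [0.431, -0.2118, 0.2294]
tool_rot: [-3.138, 0.145, 0.0]
ft_force: [-0.4, -0.3, 0.5]
gripper_width: 0.093
```

Run:
```python
from h import *
st=env.sense(); s=snap('wrist','w2.png'); T=wristT(st,s); t=snap('top','t2.png')
hs=cv2.cvtColor(s['pixels'],cv2.COLOR_BGR2HSV)
m=((hs[...,0]>40)&(hs[...,0]<85)&(hs[...,1]>100)&(hs[...,2]>150)).astype(np.uint8)
m=cv2.morphologyEx(m,cv2.MORPH_CLOSE,np.ones((5,5),np.uint8))
n,l,q,c=cv2.connectedComponentsWithStats(m)
for i in range(1,n):
    if q[i,4]<800: continue
    h=cv2.convexHull(np.argwhere(l==i)[:,::-1].astype(np.float32))[:,0]
    r=cv2.minAreaRect(np.array([ray(s,u,v,.08,T)[:2] for u,v in h],np.float32)); print(q[i],r)
go(.430,-.2135,.055,-5.4)
a=cv2.resize(t['pixels'][140:230,170:330],(480,270),interpolation=cv2.INTER_CUBIC)
cv2.imwrite('pics/v2.png',np.vstack([cv2.resize(s['pixels'],(440,330)),np.pad(cv2.resize(a,(440,248)),((0,0),(0,0),(0,0)))]))
```

```text
[ 250  141   55  103 4320] ((0.4290792644023895, -0.21372072398662567), (0.10754774510860443, 0.0534171462059021), 84.76870727539062)
[ 199  342   98   43 2025] ((0.37583041191101074, -0.4022376537322998), (0.10874908417463303, 0.05426497384905815), 26.97615623474121)
t 9.68 tcp [ 0.4307 -0.2119  0.2294] yaw -5.29 slide [-0.0022  0.0066  0.6977] twist 0.0003
```

View pics/v2.png

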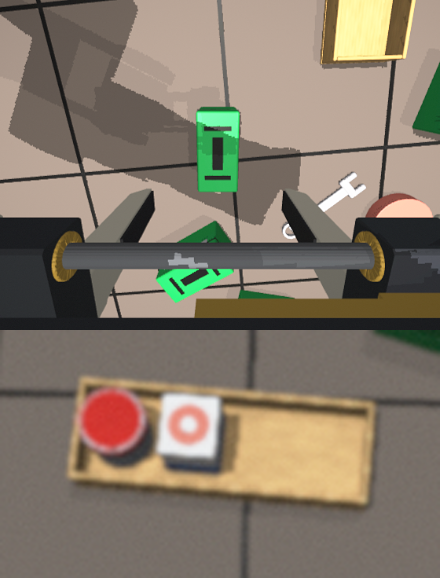

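Wrist and top cameras agree on the green case: (0.429, -0.214) at 84.8°. The white box stands in the carton beside the tin. I'll grasp the case now.

Call:
{"method": "servo_tool", "body": {"steps": [{"grip": -1, "slide": [-0.006, 0.007, 0.2], "twist": 0}, {"grip": -1, "slide": [-0.006, 0.007, 0.4], "twist": 0}, {"grip": -1, "slide": [-0.006, 0.007, 0.56], "twist": 0}, {"grip": -1, "slide": [-0.006, 0.007, 0.66], "twist": 0}, {"grip": -1, "slide": [-0.006, 0.007, 0.695], "twist": 0}, {"grip": -1, "slide": [-0.006, 0.007, 0.695], "twist": 0}, {"grip": -1, "slide": [-0.006, 0.007, 0.695], "twist": 0}]}}

```text
t: 10.55
tcp_pos: [0.4291, -0.2146, 0.0569]
tool_rot: [3.137, -0.147, 0.002]
ft_force: [0.0, 0.0, -1.1]
gripper_width: 0.0931
```

Call:
{"method": "servo_tool", "body": {"steps": [{"grip": 1, "slide": [0, 0, 0], "twist": 0}, {"grip": 1, "slide": [0, 0, 0], "twist": 0}, {"grip": 1, "slide": [0, 0, 0], "twist": 0}, {"grip": 1, "slide": [0, 0, 0], "twist": 0}, {"grip": 1, "slide": [0, 0, 0], "twist": 0}, {"grip": 1, "slide": [0, 0, 0], "twist": 0}], "squeeze": 40}}

```text
t: 11.3
tcp_pos: [0.4289, -0.2145, 0.0561]
tool_rot: [3.138, -0.148, 0.001]
ft_force: [1.4, -0.1, 0.4]
gripper_width: 0.0546
```

Call:
{"method": "servo_tool", "body": {"steps": [{"grip": 1, "slide": [0, 0, -0.1], "twist": 0}, {"grip": 1, "slide": [0, 0, -0.25], "twist": 0}, {"grip": 1, "slide": [0, 0, -0.4], "twist": 0}, {"grip": 1, "slide": [0, 0, -0.55], "twist": 0}, {"grip": 1, "slide": [0, 0, -0.65], "twist": 0}, {"grip": 1, "slide": [0, 0, -0.7], "twist": 0}, {"grip": 1, "slide": [0, 0, -0.7], "twist": 0}, {"grip": 1, "slide": [0, 0, -0.7], "twist": 0}]}}

```text
t: 12.3
tcp_pos: [0.4279, -0.214, 0.2296]
tool_rot: [-3.137, 0.148, 0.003]
ft_force: [-0.0, -0.9, -4.1]
gripper_width: 0.0547
```

Run:
```python
from h import *
s=snap('top'); f=lambda u,v: ray(s,u,v,.085)[:2]
hs=cv2.cvtColor(s['pixels'],cv2.COLOR_BGR2HSV)[140:230,170:330]
m=((hs[...,2]>175)&(hs[...,1]<45)).astype(np.uint8)
n,l,q,c=cv2.connectedComponentsWithStats(m);i=1+q[1:,4].argmax()
h=cv2.convexHull((np.argwhere(l==i)[:,::-1]+[170,140]).astype(np.float32))[:,0]
r=cv2.minAreaRect(np.array([f(u,v) for u,v in h],np.float32));print('box',r)
go(.643,-.0431,.23,-3.6); print(env.sense()['gripper_width'])
```

```text
box ((0.6502776145935059, 0.04869399219751358), (0.05091889947652817, 0.05608249455690384), 86.77377319335938)
t 12.35 tcp [ 0.428  -0.2141  0.2297] yaw -5.38 slide [ 0.7922 -0.7615 -0.0022] twist -0.005
0.054643269656739095
```

Call:
{"method": "servo_tool", "body": {"steps": [{"grip": 1, "slide": [0.1, -0.1, 0], "twist": 0}, {"grip": 1, "slide": [0.25, -0.24, 0], "twist": -0.002}, {"grip": 1, "slide": [0.4, -0.38, 0], "twist": -0.005}, {"grip": 1, "slide": [0.55, -0.52, 0], "twist": -0.005}, {"grip": 1, "slide": [0.7, -0.67, 0], "twist": -0.005}, {"grip": 1, "slide": [0.792, -0.755, 0], "twist": -0.005}, {"grip": 1, "slide": [0.792, -0.755, 0], "twist": -0.005}, {"grip": 1, "slide": [0.792, -0.755, 0], "twist": -0.005}]}}

```text
t: 13.35
tcp_pos: [0.6426, -0.0453, 0.2298]
tool_rot: [3.14, -0.098, -0.003]
ft_force: [0.6, -0.3, -4.8]
gripper_width: 0.0547
```

```bash
python3 -c "
from h import *
go(.6429,-.0446,.062,-3.6)"
```

```text
t 13.35 tcp [ 0.6426 -0.0453  0.2298] yaw -3.59 slide [ 0.0022 -0.003   0.6712] twist 0.0
```

Call:
{"method": "servo_tool", "body": {"steps": [{"grip": 1, "slide": [0.001, -0.003, 0.15], "twist": 0}, {"grip": 1, "slide": [0.001, -0.003, 0.3], "twist": 0}, {"grip": 1, "slide": [0.001, -0.003, 0.45], "twist": 0}, {"grip": 1, "slide": [0.001, -0.003, 0.56], "twist": 0}, {"grip": 1, "slide": [0.001, -0.003, 0.63], "twist": 0}, {"grip": 1, "slide": [0.001, -0.003, 0.66], "twist": 0}, {"grip": 1, "slide": [0.001, -0.003, 0.67], "twist": 0}, {"grip": 1, "slide": [0.001, -0.003, 0.67], "twist": 0}]}}

```text
t: 14.35
tcp_pos: [0.644, -0.0444, 0.0642]
tool_rot: [3.14, -0.098, 0.002]
ft_force: [-0.5, -0.1, -4.9]
gripper_width: 0.0547
```

Call:
{"method": "servo_tool", "body": {"steps": [{"grip": 1, "slide": [0, 0, 0.003], "twist": 0}, {"grip": 1, "slide": [0, 0, 0.005], "twist": 0}, {"grip": 1, "slide": [0, 0, 0.005], "twist": 0}]}}

```text
t: 14.72
tcp_pos: [0.6437, -0.0443, 0.0623]
tool_rot: [3.14, -0.098, 0.0]
ft_force: [0.5, -0.7, -4.8]
gripper_width: 0.0545
```

Call:
{"method": "servo_tool", "body": {"steps": [{"grip": 1, "slide": [0, 0, 0.003], "twist": 0}, {"grip": 1, "slide": [0, 0, 0.006], "twist": 0}, {"grip": 1, "slide": [0, 0, 0.006], "twist": 0}]}}

```text
t: 15.1
tcp_pos: [0.6437, -0.0443, 0.061]
tool_rot: [-3.14, 0.098, -0.0]
ft_force: [-1.6, 1.1, 1.9]
gripper_width: 0.0548
```

Contact: the force changed from -4.8 to +1.9 N. I'll release and retreat clear.

Call:
{"method": "servo_tool", "body": {"steps": [{"grip": -0.3, "slide": [0, 0, 0], "twist": 0}, {"grip": -1, "slide": [0, 0, 0], "twist": 0}, {"grip": -1, "slide": [0, 0, 0], "twist": 0}, {"grip": -1, "slide": [0, 0, 0], "twist": 0}, {"grip": -1, "slide": [0, 0, 0], "twist": 0}]}}

```text
t: 15.72
tcp_pos: [0.6436, -0.0443, 0.0606]
tool_rot: [-3.14, 0.098, -0.0]
ft_force: [-0.7, -0.5, 0.5]
gripper_width: 0.092
```

Call:
{"method": "servo_tool", "body": {"steps": [{"grip": -1, "slide": [0, 0, -0.1], "twist": 0}, {"grip": -1, "slide": [0, 0, -0.3], "twist": 0}, {"grip": -1, "slide": [0, 0, -0.5], "twist": 0}, {"grip": -1, "slide": [0, 0, -0.7], "twist": 0}, {"grip": -1, "slide": [0, 0, -0.7], "twist": 0}]}}

```text
t: 16.35
tcp_pos: [0.6452, -0.0445, 0.24]
tool_rot: [3.139, -0.098, 0.011]
ft_force: [-0.2, -0.6, -0.1]
gripper_width: 0.0931
```

Call:
{"method": "servo_tool", "body": {"steps": [{"grip": -1, "slide": [-0.8, 0.6, 0], "twist": 0}, {"grip": -1, "slide": [-0.8, 0.6, 0], "twist": 0}, {"grip": -1, "slide": [-0.8, 0.6, 0], "twist": 0}, {"grip": -1, "slide": [-0.8, 0.6, 0], "twist": 0}, {"grip": -1, "slide": [-0.8, 0.6, 0], "twist": 0}]}}

```text
t: 16.98
tcp_pos: [0.4319, -0.1828, 0.2351]
tool_rot: [-3.14, 0.104, 0.002]
ft_force: [0.8, 0.5, 0.9]
gripper_width: 0.0927
```

```bash
python3 - <<'E'
from h import *
import pickle
s=snap('top'); w=snap('side')
pickle.dump({'top':s},open('s0b.pkl','wb'))
a=cv2.resize(s['pixels'][130:290,90:330],(600,400)); b=cv2.resize(w['pixels'][130:240,150:350],(360,198))
cv2.imwrite('pics/f.png',np.vstack([a,np.pad(b,((0,0),(0,240),(0,0)))]))
print(env.sense()['t'])
E
sed 's/s0.pkl/s0b.pkl/' m.py | grep -v imwrite > m2.py; python3 m2.py | grep -E "green|red|carton|white.* (9|1[0-9]|2[0-9])[0-9]\.[0-9] 1[5-9][0-9]"
```

```text
17.075
green [330.4 127.7] 763 ctr [ 0.7781 -0.177 ] size [0.108 0.053] long deg 73.0 dist 0.798
green [276.1 177.7] 847 ctr [ 0.6446 -0.044 ] size [0.107 0.054] long deg 86.5 dist 0.646
green [485.8 245.6] 891 ctr [ 0.4908 -0.5488] size [0.054 0.108] long deg 164.1 dist 0.736
green [431.4 298.8] 662 ctr [ 0.3729 -0.4047] size [0.097 0.053] long deg 26.3 dist 0.55
red [209.9 172.1] 254 ctr [0.6577 0.1205] size [0.044 0.042] long deg 46.5 dist 0.669
carton [252.5 185.7] 1363 ctr [0.6451 0.0215] size [0.277 0.103] long deg 86.6 dist 0.645
carton [148.1 266.8] 909 ctr [0.423  0.2614] size [0.097 0.06 ] long deg 70.8 dist 0.497
```

View pics/f.png

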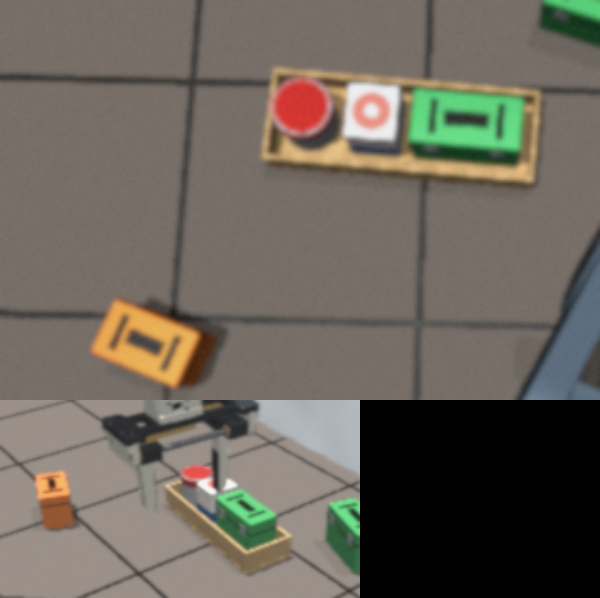

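The final picture shows the lid (301,106), the white box (372,110) and the green case (466,120) upright in a row in the carton. The orange case hasn't moved and the gripper is clear, so I'm handing in.

```bash
python3 -c "
from h import *
print(env.job_done())"
```

```text
the job is handed in; nothing more can be done
None
```

The green collet case nearest the base and the white-and-blue wheel box are now in the carton beside the tin. I handed the job in at about 17 s; no verdict comes back, so the result rests on my last checks.

- **Position:** the final top picture puts the case centre at (0.645, -0.044), about 2 mm off the carton's midline at y ≈ -65 mm. The box, measured after it was placed, sits at y ≈ +28 mm.
- **Standing flat:** all three items look upright in the final pictures. The case touched down at the expected height (TCP 61 mm), with the load coming off the wrist. The box's contact was less distinct, but its release height (TCP about 60 mm) fits it standing on the floor.
- **Not moved:** the tin's lid is where it was at the start. The orange case is within 1 mm of its start position.
- **Gripper:** it was about 0.25 m away from the carton, open and touching nothing.
- **Disagreement:** the carton's width measured 99–103 mm against the stated 95 mm, which I put down to the visible outer wall and blur. It could shift the midline by 1–2 mm, well inside the 28 mm limit.

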